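Free a cast resin sample from the demoulding jig

ROBOT

A 6-joint arm with a two-finger parallel gripper is mounted at the origin on the work surface. World frame = base frame: x ahead of the robot, y to its left, z up, the work surface at z = 0. Lengths are in m, angles in rad, forces in N, time in s.
With the tool pointing down it reaches from about 0.35 to 0.875 m from the base axis. Payload 4.2 kg.
Tool frame: the origin (TCP) lies between the finger pads; the fingertips stand 22 mm ahead of it and the grasp point (between the pads) lies 3 mm ahead of it; z points along the fingers, y is the line along which they close (so a half turn about z gives the same grasp; the last joint's range is limited). The gripper opens to 85 mm and grips with 20 to 120 N. Pads are 22 mm wide; open, the fingers measure 114 mm over their backs; the gripper's body (76 mm by 85 mm) begins 54 mm behind the grasp point. The pads swing forward as they close: fully open they stand 13 mm farther back than shut.
Start: joints at [1.396, 0.385, 0.008, 0, -1.194, -0.259], TCP at [0.263, 0.567, 0.223] pointing down, gripper open.
Joint ranges: [-3.14, 3.14], [-1.21, 2.06], [-1.07, 1.41], [-3.16, 2.05], [-2.99, -0.16], [-3.1, 3.1]. Speed limits (rad/s): [2.79, 2.79, 3.14, 3.14, 3.14, 3.14].

INTERFACE

Orientations are given as a unit quaternion [w, x, y, z].
In Python, from station import telemetry, viewer, job_done gives the robot as it stands.
- The arm moves only by the tool move_arm, never from a script. Its argument "motion" is a list of rows, each a list of 7 numbers: the shift along the tool's x, y, z in cm, then the turn, a rotation vector about the tool's x, y, z in degrees, then the opening, from 0 (shut) to 1 (fully open). A call has exactly 5 rows; each row is the pose to reach, as a shift and turn from the pose commanded when the call began, along the tool's axes at that moment; what a row does not reach only later rows make up. A row lasts 1/8 s, in which the tool goes at most 62.5 mm and 10.7 degrees, less where a joint would pass 70% of its speed; a pose out of reach is approached as far as the arm can. A call with a gripper value outside its range is refused whole. The fingers move at their own pace and stop on an object; "grip_force" is the grip in N (left out, the last holds). Time passes only in rows, so rows that repeat a pose let the fingers close, or fill a call up. It gives the time, the measured TCP pose, the force, the opening and the grip force at its end, in the units of the state.
- telemetry.observe(): the state, without advancing time (a new reading comes with each control period).
- viewer.read_camera(name): name is "side" or "top" or "wrist"; returns a dict with "image" (480x640x3 uint8, red, green, blue), "fx", "fy", "cx", "cy" (pixels), "rvec" (rotation vector, rad) and "tvec" (3), from world to camera coordinates, as OpenCV has them; the wrist camera has in their place "hand_eye" (4x4, takes a point from camera to tool coordinates, whose origin is the TCP and whose axes are the flange's). Camera axes: x right, y down, z forward; pixel columns grow to the right and rows downward; lengths in m; the calibration is good to about 2 mm. The wrist camera is an equidistant fisheye: a pixel r from the principal point sees the ray r / f radians off the axis. A picture is of the moment at which its call begins: read the wrist's pose just before it. There is no depth.
- job_done(): hands the job in; it is judged then, once.
The state is a dict: "clock": time; "q": joint angles; "joint_velocities": joint speeds; "joint_torque": joint torques, N m; "tool_pos": TCP position; "orientation": TCP orientation; "force": force on the tool from outside, world axes, zero at the start; "torque": the same for the moment, N m; "width": opening from 0.0 (shut) to 1.0 (fully open); "grasp_force": force on a finger pad.
Only numpy, scipy, OpenCV 4.12 (cv2) and the standard library are available. Lean on these libraries where they do the work, as an engineer would, in place of code of your own. Each camera call takes 0.05 s, during which the arm holds its last target. There are 200 camera calls.

TASK

First slide the jig's black gate grip gently all the way to its end stop, wherever that has been clamped, without straining the stop. Then lay the long push bar in the guide trough in front of the bore and let go of it; take it again near its tail and push the resin sample right through the bore, past the gate, so that it lies flat in the catch tray. Leave the gate at its stop and the bar lying in the guide, and do not disturb the short bar or the other things on the bench.

Things in the scene. Friction and masses are not known exactly. Their poses are not given: they have to be found in the camera images.
- bore_mouth (a point): Point on the entry face of the jig's fixed aluminium block, under the bore's middle, 46.5 mm above the bench. +y runs along the bore from trough to tray, +x across it (the way the gate opens), z up. Block: y 0 to 100 mm, 75 mm wide, top at z = +47.5 mm, square through-bore 39 mm wide and high (floor z = -1.5 mm), 14 mm viewing slot along the top. Gate: y 100 to 108 mm
- trough_mid (a point): Middle of the floor of the fixed aluminium guide trough that leads into the bore, 76 mm before bore_mouth and level with it, axes the same. It is 148 mm long (y); its floor is 24 mm wide between sloping lips 8 mm high that flare to 35 mm (40 mm over all). The steel base plate below is 110 mm wide and 12 mm high
- tray_center (a point): Middle of the soft grey floor of the fixed white catch tray behind the gate: 151 mm from bore_mouth along y, 3 mm lower than the bore floor. The floor is 100 mm wide (x) and reaches from 110 to 195 mm past bore_mouth; the walls at the sides and far end are 26 mm high
- grip_center (a point): Centre of the gate's grip, an upright black plastic block 14 mm (x) by 40 mm (y) by 40 mm high, on top of the steel gate plate behind the block; 71.5 mm above bore_mouth and 104 mm along its y. Axes as bore_mouth. The aluminium block's top lies 4 mm below the grip's foot
- gate (a joint): Gate slid toward bore_mouth's +x, in m; near 0 it shuts the bore, which is clear beyond 0.055. Slides stiffly (3 N), stays where left. It ends against a dark steel stop block (20 x 26 x 40 mm) on a rail at its +x side, clamped anew each time so that the gate meets it between 0.058 and 0.074: this is not measured, it must be felt or seen. Over 45 N strains the stop
- bar_center (a point): Centre of the long black plastic push bar, 190 mm long (its y axis), 22 mm wide (x) and 28 mm high (z), both ends plain and alike, about 0.17 kg, lying loose on the bench
- spare_center (a point): Centre of the short black plastic bar, a bystander of the same 22 by 28 mm section but 130 mm long (its y axis); it is too short for this job. Leave it where it is
- sample_center (a point): Centre of the resin sample, an amber block 36 mm (x) by 50 mm (y, along the bore) by 36 mm high with a scrap of bronze in its top, about 0.1 kg. It sits inside the bore, held by a sprung pad in the wall; it takes up to about 15 N to push it along
- tape_center (a point): Centre of a black and yellow tape measure, 70 x 34 x 65 mm, a bystander
- blower_center (a point): Middle of a black rubber dust blower standing upright, 60 mm thick and 114 mm high, a bystander
- jar_center (a point): Middle of an amber glass jar with white cap, 64 mm thick and 90 mm high, a bystander
- brush_grip (a point): Middle of the handle of a flat brush lying on the bench, a bystander
Things that resemble listed ones, but are neither listed nor needed, are in the scene too. Leave any green or red look-alike of the part that bears bar_center alone.

How it is judged:
On the way, in this order (a step that is already met when the one before it is completed fails the run):
1. the gate is slid home: within 2 mm of its end stop (horizontal distance between gate_c0 and stop_c0 below 0.049 m), for 0.2 s.
2. the long bar lies in the guide trough in front of the bore (its centre 85 to 130 mm before the bore mouth), level and let go (y of bar_center in the frame of bore_mouth between -0.13 and -0.085 m and x of bar_center in the frame of bore_mouth between -0.006 and 0.006 m and z of bar_center in the frame of bore_mouth below 0.018 m and angle between the y axis of bar_center and the y axis of bore_mouth, either way round below 0.08 rad and contact force between the fingers and bar below 0.1 N), for 0.2 s.
3. the sample is pushed clear of the gate (y of sample_center in the frame of bore_mouth above 0.132 m), for 0.1 s.
At the end, for the whole second after the job is handed in: Gate within 2 mm of its end stop; sample flat (7 degrees) and at rest in the tray, centre 132 to 185 mm past the bore mouth and within 45 mm of the bore line; long bar at rest, level in the guide, within 10 mm and 6 degrees of its middle line, however far into the bore (horizontal distance between gate_c0 and stop_c0 below 0.049 m and y of sample_center in the frame of bore_mouth between 0.132 and 0.185 m and x of sample_center in the frame of bore_mouth between -0.045 and 0.045 m and z of sample_center in the frame of bore_mouth below 0.019 m and angle between sample_center's own z axis and vertical below 0.12 rad and linear speed of each of sample, bar below 0.01 m/s and x of bar_center in the frame of bore_mouth between -0.01 and 0.01 m and z of bar_center in the frame of bore_mouth between 0.006 and 0.02 m and angle between the y axis of bar_center and the y axis of bore_mouth, either way round below 0.1 rad and y of bar_center in the frame of bore_mouth above -0.15 m); the robot touches nothing.
It fails at once if the end stop is pressed with more than 45 N (contact force between gate_c0 and stop_c0 above 45 N).
It fails at once if the short bar is moved more than 20 mm (distance of spare_center from where it was at the start of the episode above 0.02 m).
It fails at once if the tape measure, the blower, the jar or the brush is moved more than 20 mm (distance of any of tape_center, blower_center, jar_center, brush_grip from where it was at the start of the episode above 0.02 m).
It also fails if it takes over 58 s, if anything falls off the work surface, if the arm or the gripper's body presses on something with over 40 N, if the wrist force passes 120 N, or if a joint passes its speed limit or range.

## Working session

There is one attempt and no reset: what is moved stays moved. The work goes in short steps, Python scripts to look and compute and a tool call to move; the robot and the scene stay as the last step left them, time stands still between calls to the robot, and variables do not carry over. Pictures are saved under pics/ and viewed, at most 10 in all, crops included, and the job is handed in when it is done.

Besides the shell and the picture viewer there is one more tool, called after ">>>" as name(argument=value, ...), one argument or row to a line, values as JSON. move_arm: Moves the arm, as the interface text tells. Its arguments: {"type":"object","properties":{"motion":{"type":"array"},"grip_force":{"type":"number"}},"required":["motion"]}

```bash
mkdir -p pics; ls; python3 - <<'E'
from station import telemetry, viewer
import cv2,pickle
s=telemetry.observe();print(s)
for n in("top","side"):
    c=viewer.read_camera(n);pickle.dump(c,open(n+'.pkl','wb'));cv2.imwrite(f'pics/{n}0.png',c['image'][:,:,::-1]);print({k:v for k,v in c.items() if k!='image'})
E
```

```text
pics
{'clock': 0.0, 'q': array([ 1.39562816e+00,  3.85562717e-01,  6.65810459e-03, -5.08290921e-04,
       -1.19397213e+00, -2.58591155e-01]), 'joint_velocities': array([-0.00012874, -0.00136512, -0.00096437, -0.00124335, -0.00050967,
        0.00052454]), 'joint_torque': array([-2.95900090e-04, -3.92286551e+01,  1.88402975e+01,  4.18608204e+00,
       -4.67573424e-03, -8.35341183e-06]), 'tool_pos': array([0.26241441, 0.56660075, 0.22142912]), 'orientation': array([ 1.04915439e-03,  9.76552912e-01, -2.15274878e-01, -1.92635124e-04]), 'force': array([-0.92199819, -0.02752173, -0.32444069]), 'torque': array([0.03265898, 0.04749132, 0.02904646]), 'grasp_force': 0.0, 'width': 1.0029344153990478}
{'fx': 546.066856425346, 'fy': 546.066856425346, 'cx': 322.8628783170368, 'cy': 236.83424972430493, 'rvec': array([ 2.11845562, -2.18277633,  0.14873559]), 'tvec': array([0.01531401, 0.53685995, 1.10311004])}
{'fx': 536.0909134215435, 'fy': 536.0909134215435, 'cx': 323.62716257325064, 'cy': 235.88086416681122, 'rvec': array([ 2.27694607, -0.7133861 ,  0.26384121]), 'tvec': array([-0.44808436,  0.28963731,  0.8486104 ])}
```

View pics/top0.png

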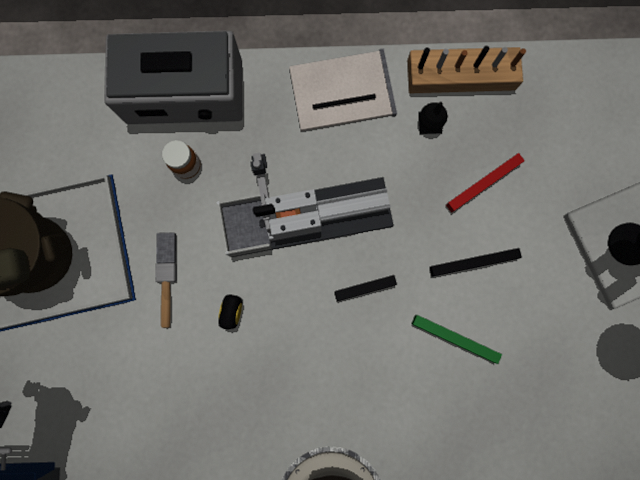

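View pics/side0.png

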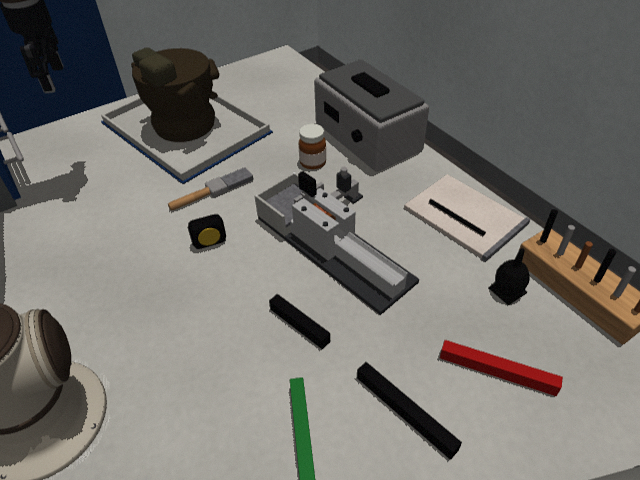

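Top view: the long black bar is at (475,263). Things it could be confused with are the short black bar (365,288), the green bar (456,339), the red bar (485,183) and the black strip on the plate (344,102). I choose (475,263), because it is black and the longer of the two loose bars. The jig has its trough at (355,208), block at (295,215), grip at (264,210), stop at (260,165) and tray at (243,225).

```bash
cat > h.py <<'E'
import numpy as np,cv2,pickle
from scipy.spatial.transform import Rotation as R
def load(n): return pickle.load(open(n+'.pkl','rb'))
def K(c): return np.array([[c['fx'],0,c['cx']],[0,c['fy'],c['cy']],[0,0,1]])
def ray(c,uv):
    M=R.from_rotvec(c['rvec']).as_matrix(); o=-M.T@c['tvec']
    d=np.array([(uv[0]-c['cx'])/c['fx'],(uv[1]-c['cy'])/c['fy'],1]); return o,M.T@d
def onz(c,uv,z):
    o,d=ray(c,uv); return o+d*(z-o[2])/d[2]
def proj(c,p): return cv2.projectPoints(np.float64(p).reshape(-1,3),c['rvec'],c['tvec'],K(c),None)[0][:,0]
def tri(a,ua,b,ub):
    o1,d1=ray(a,ua);o2,d2=ray(b,ub)
    t=np.linalg.lstsq(np.c_[d1,-d2],o2-o1,rcond=None)[0]
    p,q=o1+t[0]*d1,o2+t[1]*d2; return (p+q)/2,np.linalg.norm(p-q)
E
python3 - <<'E'
from h import *
c=load('top');im=c['image'];print('cam',ray(c,(0,0))[0])
g=im.max(2)
for x0,y0,x1,y1 in((420,235,535,290),(325,265,410,310)):
    m=(g[y0:y1,x0:x1]<60).astype('uint8')
    k=max(cv2.findContours(m,0,2)[0],key=cv2.contourArea)
    r=cv2.minAreaRect(k);ctr=np.array(r[0])+(x0,y0);b=cv2.boxPoints(r)+(x0,y0)
    P=np.array([onz(c,p,.028) for p in b]);e=[P[1]-P[0],P[2]-P[1]];L=[np.linalg.norm(v) for v in e]
    l=e[int(np.argmax(L))];print('bar',onz(c,ctr,.028),L,np.degrees(np.arctan2(l[1],l[0])))
t=cv2.resize(im[145:265,210:400],None,fx=4,fy=4,interpolation=cv2.INTER_CUBIC)
cv2.imwrite('pics/jig.png',t[:,:,::-1])
s=load('side')['image'][150:320,250:430];cv2.imwrite('pics/jigs.png',cv2.resize(s,None,fx=3.5,fy=3.5,interpolation=cv2.INTER_CUBIC)[:,:,::-1])
E
```

```text
cam [0.3813271  0.00272128 1.16614198]
bar [ 0.47439742 -0.31734893  0.028     ] [np.float64(0.19477785821025675), np.float64(0.023960944925514788)] -80.06203028301474
bar [ 0.42698793 -0.08595158  0.028     ] [np.float64(0.12944347584180946), np.float64(0.025035419149521194)] -76.52751076349185
```

View pics/jig.png

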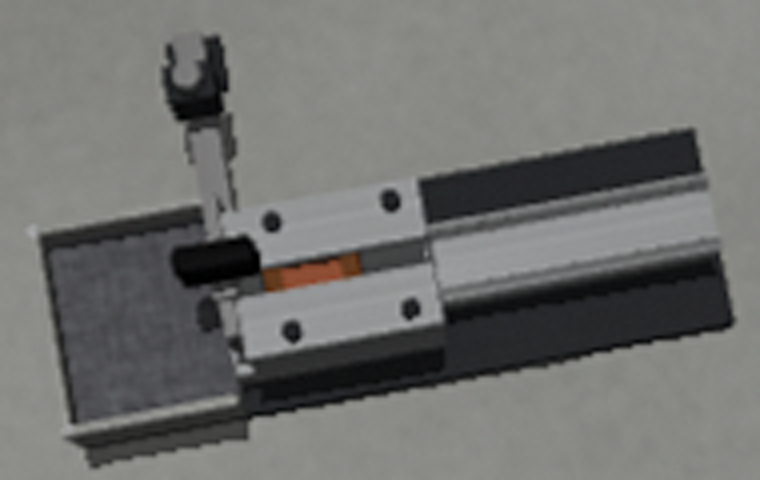

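View pics/jigs.png

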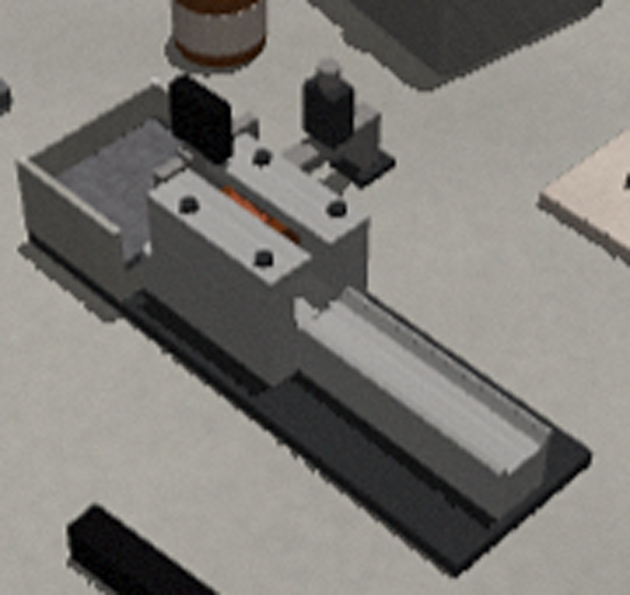

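The crops show the block top's entry edge from (417,177) to (441,328), the bolts at (272,222), (391,201), (292,331) and (411,308), the grip top around (215,262), the gate's bright plate end near (232,340), the stop post at (190,75), and the base plate's end corners at (694,130) and (733,325). Next I turn these into a jig frame and check it against the given sizes.

```bash
python3 - <<'E'
from h import *
c=load('top');s=load('side')
T=lambda u,v:((u+.5)/4-.5+210,(v+.5)/4-.5+145)
S=lambda u,v:((u+.5)/3.5-.5+250,(v+.5)/3.5-.5+150)
def p(u,v,z):return onz(c,T(u,v),z)[:2]
ang=lambda a,b:np.degrees(np.arctan2(*(np.array(b)-a)[::-1]))
e1,e2=p(417,177,.094),p(441,328,.094);print('entry',e1,e2,np.linalg.norm(e1-e2),(e1+e2)/2,'normal',ang(e2,e1))
B=[p(272,222,.094),p(391,201,.094),p(292,331,.094),p(411,308,.094)]
print('bolt ax',ang(B[1],B[0]),ang(B[3],B[2]),'mid',np.mean(B,0))
b1,b2,b3=p(694,130,.012),p(733,325,.012),p(250,415,.012)
print('base',np.linalg.norm(b1-b2),(b1+b2)/2,ang(b2,b3))
# grip top corner triang
for n,a,b in(('bolt2',(391,201),(337,209)),('bolt4',(411,308),(263,259)),('bolt1',(272,222),(261,157)),('bolt3',(292,331),(189,205))):
    print(n,*tri(c,T(*a),s,S(*b)))
q=np.array([ [0.,0]])
bm=(e1+e2)/2
E
```

```text
entry [0.62682803 0.01455682] [0.54984551 0.00475346] 0.07760421285922121 [0.58833677 0.00965514] normal 7.257287297866725
bolt ax 98.49147882556424 99.36805159017234 mid [0.58296869 0.05343735]
base 0.10860949067434728 [ 0.61338221 -0.14320804] 98.93025504174514
bolt2 [0.61467943 0.02743382 0.09873414] 0.0016751061278126305
bolt4 [0.560135   0.01909062 0.09821794] 0.0010489657469682455
bolt1 [0.605469   0.08712009 0.09868208] 0.0009371346413908997
bolt3 [0.55073925 0.07814878 0.09793119] 0.0017370388372015433
```

```bash
cat >> h.py <<'E'
YAW=np.radians(8.9); BM=np.array([.590,.005,.0465])
JR=R.from_euler('z',YAW).as_matrix()
def loc(p): return JR.T@(np.array(p)-BM)
def wor(l): return JR@np.array(l)+BM
def go(l_or_w,world=False,yaw=np.radians(98.9-180)):
    """shift (cm) and turn (deg) in present tool axes to a goal pose pointing down, tool x at yaw"""
    from station import telemetry
    s=telemetry.observe(); w=np.array(l_or_w) if world else wor(l_or_w)
    q=s['orientation'];Rt=R.from_quat([q[1],q[2],q[3],q[0]])
    G=R.from_matrix(np.array([[np.cos(yaw),np.sin(yaw),0],[np.sin(yaw),-np.cos(yaw),0],[0,0,-1]]))
    print('t',round(s['clock'],2),'tcp loc mm',(loc(s['tool_pos'])*1e3).round(1),'F',s['force'].round(1),'w',round(s['width'],2))
    print('shift cm',(Rt.inv().apply(w-s['tool_pos'])*100).round(2),'turn',np.degrees((Rt.inv()*G).as_rotvec()).round(1))
E
python3 - <<'E'
from h import *
c=load('top');g=c['image'].max(2);o=(245,195)
m=(g[195:225,245:277]<30).astype('uint8')
k=max(cv2.findContours(m,0,2)[0],key=cv2.contourArea)[:,0]+np.array(o)
L=np.array([loc(onz(c,p,.138))*1e3 for p in k]);print('grip at top z: x',L[:,0].min(),L[:,0].max(),'y',L[:,1].min(),L[:,1].max())
T=lambda u,v:((u+.5)/4-.5+210,(v+.5)/4-.5+145)
S=lambda u,v:((u+.5)/3.5-.5+250,(v+.5)/3.5-.5+150)
p,e=tri(c,T(188,45),load('side'),S(329,66));print('stop knob',loc(p)*1e3,e)
for u in((168,100),(215,110)): print('stop lower edge',loc(onz(c,T(*u),.08))*1e3)
print('gripper goal');go([-.045,.104,.16-.0465])
E
```

```text
grip at top z: x -4.917761571271114 14.248967857352616 y 86.67412852208604 127.17526051298822
stop knob [120.03155675 108.23747133  51.1214865 ] 0.011966776723236702
stop lower edge [104.01084231 121.08038154  33.5       ]
stop lower edge [94.41868741 98.37413221 33.5       ]
gripper goal
t 0.1 tcp loc mm [-236.7  605.5  175.1] F [0.  0.7 0. ] w 1.0
shift cm [43.81 31.03  6.22] turn [ 0.1 -0.1 56.2]
```

>>> move_arm(
  motion=[
    [2.5,5.5,0,0,0,10,0],
    [5,11,0,0,0,20,0],
    [8,16.5,0,0,0,30,0],
    [10.5,22.5,0,0,0,40,0],
    [16,25,0,0,0,50,0],
  ],
)

```text
clock: 0.72
tool_pos: [0.3014, 0.2705, 0.2226]
orientation: [-0.0, 0.794, -0.608, -0.0]
force: [2.0, 1.3, -0.4]
width: 0.0
grasp_force: 0.0
```

```bash
sed -i 's/BM=np.array(\[.590,.005/BM=np.array([.5895,.008/' h.py; python3 -c "
from h import *
go([-.05,.104,.16-.0465])"
```

```text
t 0.72 tcp loc mm [-244.   303.9  176.1] F [ 2.   1.3 -0.4] w 0.0
shift cm [ 21.96 -17.15   6.24] turn [0.  0.  6.1]
```

>>> move_arm(
  motion=[
    [5,-4,0,0,0,2,0],
    [10,-8,0,0,0,4,0],
    [15,-12,2,0,0,6,0],
    [20,-16,4,0,0,6,0],
    [22,-17.2,6.2,0,0,6,0],
  ],
)

```text
clock: 1.35
tool_pos: [0.5283, 0.1038, 0.1597]
orientation: [-0.0, 0.761, -0.649, 0.0]
force: [0.1, 1.4, -0.1]
width: -0.002
grasp_force: 0.0
```

```bash
python3 - <<'E'
from h import *
from station import viewer
go([-.05,.104,.128-.0465])
c=viewer.read_camera('top');pickle.dump(c,open('top1.pkl','wb'))
w=viewer.read_camera('wrist');pickle.dump(w,open('wrist1.pkl','wb'));print(w['fx'],w['cx'],w['cy'],w['hand_eye'])
a=cv2.resize(c['image'][145:265,210:400],(760,480))[:,190:570]
cv2.imwrite('pics/v1.png',np.hstack([a,cv2.resize(w['image'],(420,480))])[:,:,::-1])
E
```

```text
t 1.35 tcp loc mm [-45.6 104.2 113.2] F [ 0.1  1.4 -0.1] w -0.0
shift cm [0.01 0.44 3.17] turn [-0.   0.   0.1]
371.64829954431775 316.0527124169024 241.18553516351608 [[ 2.22862170e-04 -9.58305189e-01 -2.85746593e-01  7.26848315e-02]
 [ 9.99999697e-01  5.78534329e-07  7.77988943e-04 -7.42513094e-04]
 [-7.45385527e-04 -2.85746680e-01  9.58304899e-01 -1.51675743e-01]
 [ 0.00000000e+00  0.00000000e+00  0.00000000e+00  1.00000000e+00]]
```

View pics/v1.png

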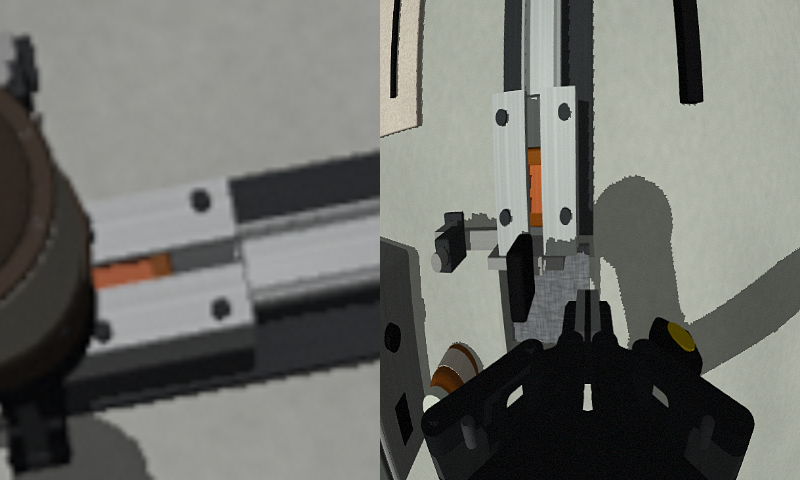

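The wrist view (right half) shows the grip at (518,275) and the closed fingertips at (588,300), on the grip's −x side. The stop is at (448,245), well beyond it. I'll lower the fingers beside the grip and push.

>>> move_arm(
  motion=[
    [0,0,1.1,0,0,0,0],
    [0,0,2.2,0,0,0,0],
    [0,-1,2.2,0,0,0,0],
    [0,-2,2.2,0,0,0,0],
    [0,-3,2.2,0,0,0,0],
  ],
)

```text
clock: 2.08
tool_pos: [0.557, 0.111, 0.1391]
orientation: [-0.001, 0.761, -0.648, 0.0]
force: [0.4, -0.0, -0.5]
width: -0.001
grasp_force: 0.0
```

>>> move_arm(
  motion=[
    [0,-0.5,0,0,0,0,0],
    [0,-1,0,0,0,0,0],
    [0,-1.5,0,0,0,0,0],
    [0,-2,0,0,0,0,0],
    [0,-2,0,0,0,0,0],
  ],
)

```text
clock: 2.7
tool_pos: [0.5759, 0.1136, 0.1384]
orientation: [-0.0, 0.761, -0.649, -0.0]
force: [0.4, 0.1, 0.5]
width: 0.004
grasp_force: 0.0
```

```bash
python3 -c "
from h import *
go([.0,.104,.138-.0465])"
```

```text
t 2.7 tcp loc mm [  2.9 106.4  91.9] F [0.4 0.1 0.5] w 0.0
shift cm [0.24 0.29 0.04] turn [-0.   0.   0.2]
```

```bash
python3 - <<'E'
from h import *
from station import viewer
w=viewer.read_camera('wrist');pickle.dump(w,open('wrist2.pkl','wb'))
cv2.imwrite('pics/v2.png',w['image'][100:,:,::-1])
E
```

```text
(no output)
```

View pics/v2.png

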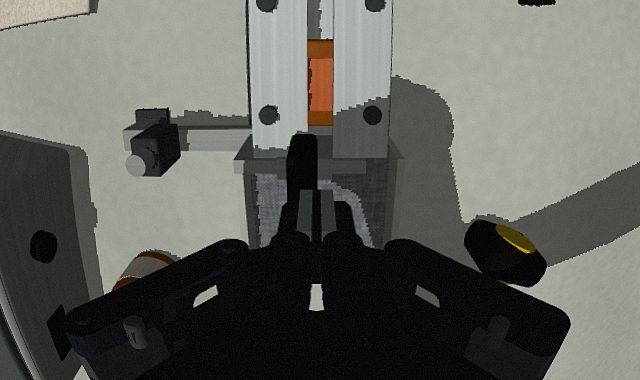

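The grip is at (302,165) and the fingertips at (318,200). The fingers' columns overlap the grip's, and there is no force. They may be beyond its +y end, so I'll compute that.

```bash
cat >> h.py <<'E'
def wonz(w,s,uv,z):
    """wrist fisheye pixel onto world plane z"""
    d=np.array([uv[0]-w['cx'],uv[1]-w['cy']]);r=np.hypot(*d);t=r/w['fx']
    v=np.r_[np.sin(t)*d/r,np.cos(t)]
    H=w['hand_eye'];q=s['orientation'];Rt=R.from_quat([q[1],q[2],q[3],q[0]])
    o=s['tool_pos']+Rt.apply(H[:3,3]);v=Rt.apply(H[:3,:3]@v); return o+v*(z-o[2])/v[2]
def wproj(w,s,p):
    H=w['hand_eye'];q=s['orientation'];Rt=R.from_quat([q[1],q[2],q[3],q[0]])
    v=H[:3,:3].T@(Rt.inv().apply(np.array(p)-s['tool_pos'])-H[:3,3]);t=np.arctan2(np.hypot(*v[:2]),v[2])
    return np.array([w['cx'],w['cy']])+w['fx']*t*v[:2]/np.hypot(*v[:2])
E
python3 - <<'E'
from h import *
from station import telemetry
w=load('wrist2');s=telemetry.observe()
for n,uv,z in(('grip -y end R',(316,135),.138),('grip -y end L',(291,135),.138),('bolt L',(268,215-100),.098),('bolt R',(372,115),.098),('exit edge L',(252,158),.094),('grip right lowest',(317,190),.138),('bolt far',(266,4),.098),('gate plate end L',(235,158),.09)):
    print(n,(loc(wonz(w,s,(uv[0],uv[1]+100),z))*1e3).round(1))
for z in(.116,.122,.138): print(z,wproj(w,s,np.r_[s['tool_pos'][:2],z])-(0,100))
E
```

```text
grip -y end R [ 3.4 76.3 91.5]
grip -y end L [14.  76.3 91.5]
bolt L [28.9 76.5 51.5]
bolt R [-26.5  76.3  51.5]
exit edge L [ 39.4 102.2  47.5]
grip right lowest [  2.9 101.8  91.5]
bolt far [29.1 18.1 51.5]
gate plate end L [ 50.2 103.7  43.5]
0.116 [317.22383274 180.48530333]
0.122 [317.2716032  185.17671034]
0.138 [317.41371375 199.18095567]
```

```bash
python3 - <<'E'
from h import *
from station import telemetry
w1=load('wrist1');w=load('wrist2');s=telemetry.observe()
s1=dict(s);s1['tool_pos']=wor([-.0456,.1042,.1132])
for n,uv in(('-y R',(533,234)),('-y L',(512,240)),('+y end',(520,320)),('+y L',(508,318))):
    uv=((uv[0]-380)*640/420,uv[1]); print(n,[(loc(wonz(w1,s1,uv,z))*1e3).round(1)[:2] for z in(.138,.118,.098)])
a=w1['image'][200:350,160:340];b=w['image'][200:350,230:410]
t=np.hstack([cv2.resize(a,(400,333)),cv2.resize(b,(400,333))]).astype(float)
cv2.imwrite('pics/v3.png',np.clip((t/255)**.45*255,0,255)[:,:,::-1])
E
```

```text
-y R [array([-4.1, 79.7]), array([ 0.6, 85.2]), array([ 5.2, 90.8])]
-y L [array([12.8, 82.8]), array([19.4, 88.7]), array([26. , 94.7])]
+y end [array([ 10.7, 128.1]), array([ 17. , 139.3]), array([ 23.4, 150.4])]
+y L [array([ 21.2, 127.4]), array([ 28.8, 138.5]), array([ 36.3, 149.5])][ WARN:0@0.261] global loadsave.cpp:1063 imwrite_ Unsupported depth image for selected encoder is fallbacked to CV_8U.
```

View pics/v3.png

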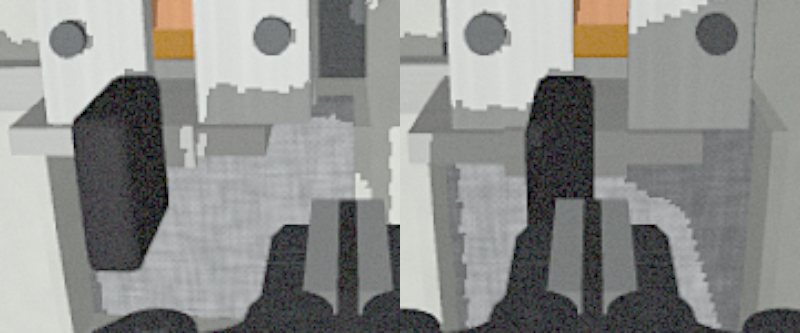

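The gate has not moved: its plate still spans local x −25..50 mm in both views. The fingers are occluding the grip, so they must have passed over its top. I'll back off, go lower and push again.

>>> move_arm(
  motion=[
    [0,1.5,0,0,0,0,0],
    [0.2,3,0,0,0,0,0],
    [0.4,4.5,0,0,0,0,0],
    [0.4,4.5,0.8,0,0,0,0],
    [0.4,4.5,1.5,0,0,0,0],
  ],
)

```text
clock: 3.38
tool_pos: [0.5319, 0.1025, 0.1232]
orientation: [-0.0, 0.761, -0.648, 0.0]
force: [-0.7, 0.2, -0.5]
width: -0.002
grasp_force: 0.0
```

>>> move_arm(
  motion=[
    [0,-0.5,0,0,0,0,0],
    [0,-1,0,0,0,0,0],
    [0,-1.6,0,0,0,0,0],
    [0,-2.2,0,0,0,0,0],
    [0,-2.8,0,0,0,0,0],
  ],
)

```text
clock: 4.0
tool_pos: [0.56, 0.107, 0.1235]
orientation: [-0.0, 0.761, -0.649, 0.0]
force: [0.2, 1.3, -0.3]
width: -0.003
grasp_force: 0.0
```

>>> move_arm(
  motion=[
    [0,-0.3,0,0,0,0,0],
    [0,-0.6,0,0,0,0,0],
    [0,-0.9,0,0,0,0,0],
    [0,-1.2,0,0,0,0,0],
    [0,-1.5,0,0,0,0,0],
  ],
)

```text
clock: 4.62
tool_pos: [0.5735, 0.1091, 0.1234]
orientation: [0.001, 0.761, -0.649, -0.001]
force: [-3.1, 0.3, 1.9]
width: 0.002
grasp_force: 1.6
```

```bash
python3 - <<'E'
from h import *
from station import viewer
go([.0,.104,.138-.0465])
c=viewer.read_camera('side')
s=c['image'][120:260,240:400];cv2.imwrite('pics/v4.png',cv2.resize(s,(640,560),interpolation=cv2.INTER_CUBIC)[:,:,::-1])
E
```

```text
t 4.62 tcp loc mm [ -0.2 102.3  76.9] F [-3.1  0.3  1.9] w 0.0
shift cm [-0.17 -0.02 -1.46] turn [ 0.1 -0.   0.2]
```

View pics/v4.png

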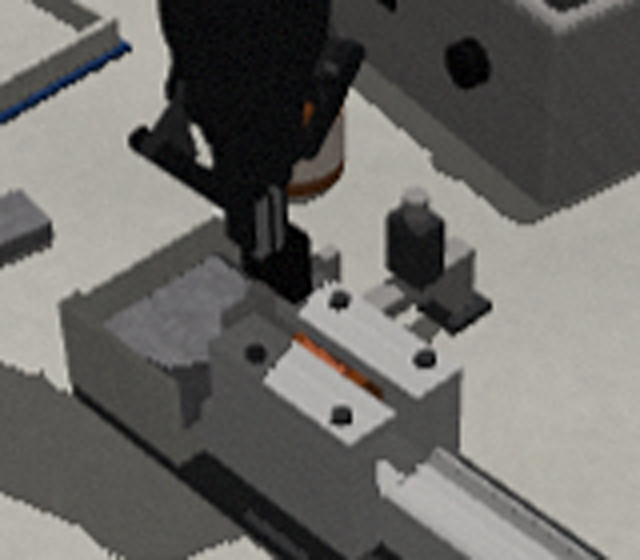

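Contact: Fx is −3.1 N, about the gate's friction. I'll back off slightly, go 5 mm lower for a firmer hold, and keep pushing.

>>> move_arm(
  motion=[
    [0,0.6,0,0,0,0,0],
    [0,0.6,0.5,0,0,0,0],
    [0,0.2,0.5,0,0,0,0],
    [0,-0.3,0.5,0,0,0,0],
    [0,-0.8,0.5,0,0,0,0],
  ],
)

```text
clock: 5.3
tool_pos: [0.5824, 0.1105, 0.1184]
orientation: [0.0, 0.761, -0.649, -0.0]
force: [-3.0, -0.9, 2.7]
width: -0.002
grasp_force: 2.0
```

>>> move_arm(
  motion=[
    [0,-0.3,0,0,0,0,0],
    [0,-0.6,0,0,0,0,0],
    [0,-0.9,0,0,0,0,0],
    [0,-1.2,0,0,0,0,0],
    [0,-1.5,0,0,0,0,0],
  ],
)

```text
clock: 5.92
tool_pos: [0.5971, 0.1129, 0.1184]
orientation: [0.0, 0.761, -0.649, -0.0]
force: [-2.4, -0.2, 2.4]
width: -0.004
grasp_force: 1.9
```

```bash
python3 - <<'E'
from h import *
from station import viewer
go([.0,.104,.138-.0465])
w=viewer.read_camera('wrist');pickle.dump(w,open('wrist3.pkl','wb'))
c=viewer.read_camera('side')['image'][120:260,240:400]
t=np.hstack([cv2.resize(w['image'][190:400,130:410],(440,330)),cv2.resize(c,(360,330))])/255
cv2.imwrite('pics/v5.png',np.uint8(t**.5*255)[:,:,::-1])
E
```

```text
t 5.92 tcp loc mm [ 23.7 102.4  71.9] F [-2.4 -0.2  2.4] w -0.0
shift cm [-0.17  2.37 -1.96] turn [ 0.  -0.   0.2]
```

View pics/v5.png

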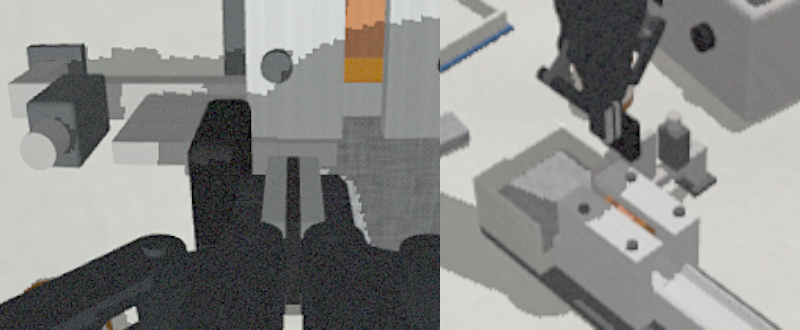

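Now the grip at (220,190) stands left of the fingers at (293,200) and has moved with them. The gate plate's end is at (113,150) and the stop at (70,120), so there is still a gap. I'll advance to just short of the stop's earliest position, then feel for it in small steps.

>>> move_arm(
  motion=[
    [0,-0.3,0,0,0,0,0],
    [0,-0.6,0,0,0,0,0],
    [0,-0.9,0,0,0,0,0],
    [0,-1.1,0,0,0,0,0],
    [0,-1.3,0,0,0,0,0],
  ],
)

```text
clock: 6.65
tool_pos: [0.61, 0.115, 0.1185]
orientation: [0.0, 0.761, -0.649, -0.0]
force: [-2.6, -1.3, 1.5]
width: -0.003
grasp_force: 1.8
```

>>> move_arm(
  motion=[
    [0,-0.05,0,0,0,0,0],
    [0,-0.1,0,0,0,0,0],
    [0,-0.15,0,0,0,0,0],
    [0,-0.2,0,0,0,0,0],
    [0,-0.2,0,0,0,0,0],
  ],
)

```text
clock: 7.28
tool_pos: [0.6118, 0.1153, 0.1185]
orientation: [-0.0, 0.761, -0.648, 0.0]
force: [-2.9, -1.6, 1.2]
width: -0.001
grasp_force: 1.6
```

```bash
python3 - <<'E'
from h import *
go([.0,.104,.138-.0465])
E
```

```text
t 7.28 tcp loc mm [ 38.7 102.6  72. ] F [-2.9 -1.6  1.2] w -0.0
shift cm [-0.16  3.87 -1.95] turn [-0.  -0.   0.2]
```

>>> move_arm(
  motion=[
    [0,-0.06,0,0,0,0,0],
    [0,-0.12,0,0,0,0,0],
    [0,-0.18,0,0,0,0,0],
    [0,-0.25,0,0,0,0,0],
    [0,-0.25,0,0,0,0,0],
  ],
)

```text
clock: 7.9
tool_pos: [0.6143, 0.1157, 0.1185]
orientation: [0.0, 0.761, -0.648, -0.0]
force: [-2.9, -0.9, 1.9]
width: -0.001
grasp_force: 1.7
```

>>> move_arm(
  motion=[
    [0,-0.05,0,0,0,0,0],
    [0,-0.1,0,0,0,0,0],
    [0,-0.15,0,0,0,0,0],
    [0,-0.2,0,0,0,0,0],
    [0,-0.2,0,0,0,0,0],
  ],
)

```text
clock: 8.52
tool_pos: [0.6145, 0.1156, 0.1184]
orientation: [0.002, 0.761, -0.649, -0.001]
force: [-7.0, -0.8, 4.1]
width: 0.0
grasp_force: 4.4
```

>>> move_arm(
  motion=[
    [0,-0.05,0,0,0,0,0],
    [0,-0.1,0,0,0,0,0],
    [0,-0.15,0,0,0,0,0],
    [0,-0.2,0,0,0,0,0],
    [0,-0.2,0,0,0,0,0],
  ],
)

```text
clock: 9.15
tool_pos: [0.6147, 0.1156, 0.1184]
orientation: [0.003, 0.761, -0.649, -0.002]
force: [-11.4, -0.7, 6.9]
width: -0.001
grasp_force: 6.9
```

The force rose to 11 N with no motion, so the gate is at its stop. I'll back off, lift, and travel to the bar.

>>> move_arm(
  motion=[
    [0,1.2,0,0,0,0,0],
    [0,3,0,0,0,0,0],
    [0,4,-4,0,0,0,0],
    [4,6,-9,0,0,0,0.3],
    [9,8,-10,0,0,0,0.6],
  ],
)

```text
clock: 9.78
tool_pos: [0.5564, 0.0154, 0.2225]
orientation: [-0.004, 0.762, -0.647, 0.003]
force: [0.3, -0.7, -0.7]
width: 0.421
grasp_force: 0.0
```

```bash
python3 -c "
from h import *
go([.4755,-.3205,.2],True,np.radians(-80))"
```

```text
t 9.78 tcp loc mm [-31.6  12.4 176. ] F [ 0.3 -0.7 -0.7] w 0.42
shift cm [31.83 13.46  2.09] turn [-0.6  0.  -0.7]
```

>>> move_arm(
  motion=[
    [6,2.6,0,0,0,0,0.6],
    [12,5.2,0,0,0,0,0.6],
    [18,7.8,0.5,0,0,-1,0.6],
    [24,10.4,1,0,0,-1,0.6],
    [30,13,2,0,0,-1,0.6],
  ],
)

```text
clock: 10.4
tool_pos: [0.4777, -0.2895, 0.2015]
orientation: [-0.001, 0.767, -0.642, 0.003]
force: [1.3, 0.6, -0.2]
width: 0.595
grasp_force: 0.0
```

```bash
python3 - <<'E'
from h import *
from station import viewer,telemetry
viewer.read_camera('top');s=telemetry.observe();w=viewer.read_camera('wrist')
pickle.dump((w,s),open('wrist4.pkl','wb'))
go([.4755,-.3205,.08],True,np.radians(-80))
# bar in wrist view: dark long blob near predicted place
u=wproj(w,s,[.4755,-.3205,.028]);print('pred',u,[wproj(w,s,[.4755+a*.0165,-.3205-a*.0936,.028]) for a in(-1,1)])
g=w['image'].max(2);m=(g<50).astype('uint8')
for k in cv2.findContours(m,0,2)[0]:
    if cv2.contourArea(k)>600: print(cv2.contourArea(k),cv2.minAreaRect(k),cv2.boundingRect(k))
t=(w['image']/255)**.6*255;cv2.imwrite('pics/v6.png',np.uint8(t)[:,:,::-1])
E
```

```text
t 10.5 tcp loc mm [-158.9 -278.6  153.2] F [-0.3  0.4 -0.1] w 0.6
shift cm [ 2.81  0.51 11.98] turn [-0.1 -0.1 -0.3]
pred [321.09201821 187.55883611] [array([320.99075472, 287.75156232]), array([320.92389943,  79.16695414])]
2727.0 ((30.000003814697266, 217.99998474121094), (55.99999237060547, 59.99999237060547), 90.0) (0, 190, 61, 57)
69541.5 ((311.0, 332.0), (294.0, 622.0), 90.0) (0, 185, 623, 295)
4883.0 ((318.4742126464844, 184.4928436279297), (207.1488037109375, 25.57283592224121), 89.5787124633789) (305, 81, 27, 208)
```

The wrist view confirms the choice: the dark bar spans rows 81–288 against 79–288 predicted for a 190 mm bar, at column 318, about 2 mm off. I'll descend straddling it.

>>> move_arm(
  motion=[
    [2.8,0.3,4,0,0,0,0.6],
    [2.8,0.3,8,0,0,0,0.6],
    [2.8,0.3,12,0,0,0,0.6],
    [2.8,0.3,15,0,0,0,0.6],
    [2.8,0.3,16.5,0,0,0,0.6],
  ],
)

```text
clock: 11.12
tool_pos: [0.4791, -0.3148, 0.0343]
orientation: [0.0, 0.767, -0.642, 0.0]
force: [0.1, -0.5, -0.3]
width: 0.603
grasp_force: 0.0
```

>>> move_arm(
  motion=[
    [0,0,0.3,0,0,0,0.6],
    [0,0,0.6,0,0,0,0.6],
    [0,0,0.9,0,0,0,0.6],
    [0,0,1.0,0,0,0,0.6],
    [0,0,1.0,0,0,0,0.6],
  ],
)

```text
clock: 11.75
tool_pos: [0.4788, -0.3153, 0.026]
orientation: [-0.0, 0.767, -0.642, 0.0]
force: [0.2, -0.7, 0.2]
width: 0.599
grasp_force: 0.0
```

>>> move_arm(
  motion=[
    [0,0,0.2,0,0,0,0.6],
    [0,0,0.4,0,0,0,0.6],
    [0,0,0.5,0,0,0,0.6],
    [0,0,0.6,0,0,0,0.6],
    [0,0,0.6,0,0,0,0.6],
  ],
)

```text
clock: 12.38
tool_pos: [0.4786, -0.3152, 0.0196]
orientation: [0.0, 0.767, -0.642, -0.0]
force: [-0.5, -0.0, 1.0]
width: 0.599
grasp_force: 0.0
```

>>> move_arm(
  motion=[
    [0,0,0.1,0,0,0,0.6],
    [0,0,0.2,0,0,0,0.6],
    [0,0,0.3,0,0,0,0.6],
    [0,0,0.4,0,0,0,0.6],
    [0,0,0.4,0,0,0,0.6],
  ],
)

```text
clock: 13.0
tool_pos: [0.4786, -0.3152, 0.0156]
orientation: [0.0, 0.767, -0.642, -0.0]
force: [0.2, 0.5, -0.4]
width: 0.603
grasp_force: 0.0
```

>>> move_arm(
  motion=[
    [0,0,0.1,0,0,0,0.6],
    [0,0,0.2,0,0,0,0.6],
    [0,0,0.3,0,0,0,0.6],
    [0,0,0.4,0,0,0,0.6],
    [0,0,0.4,0,0,0,0.6],
  ],
)

```text
clock: 13.62
tool_pos: [0.4786, -0.3152, 0.0116]
orientation: [0.0, 0.767, -0.642, -0.0]
force: [-0.2, 0.0, -0.0]
width: 0.604
grasp_force: 0.0
```

>>> move_arm(
  motion=[
    [0,0,0.1,0,0,0,0.6],
    [0,0,0.2,0,0,0,0.6],
    [0,0,0.3,0,0,0,0.6],
    [0,0,0.4,0,0,0,0.6],
    [0,0,0.4,0,0,0,0.6],
  ],
)

```text
clock: 14.25
tool_pos: [0.4786, -0.3152, 0.0076]
orientation: [0.0, 0.767, -0.642, -0.0]
force: [-0.8, -0.5, -0.1]
width: 0.595
grasp_force: 0.0
```

```bash
python3 - <<'E'
from h import *
from station import viewer
c=viewer.read_camera('side');w=viewer.read_camera('wrist')
t=np.hstack([cv2.resize(c['image'][300:480,300:500],(400,360)),cv2.resize(w['image'][150:400,180:458],(400,360))])/255
cv2.imwrite('pics/v7.png',np.uint8(t**.5*255)[:,:,::-1])
E
```

```text
(no output)
```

View pics/v7.png

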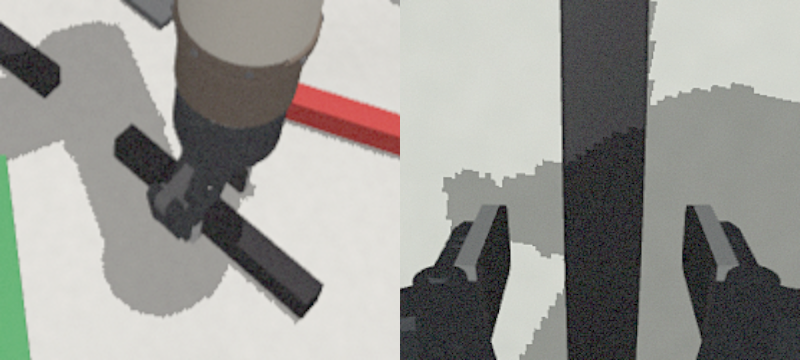

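The fingers straddle the bar, with inner edges at 508 and 683 and the bar at 562–648 in the right half. The bar sits about 2–3 mm toward tool +y, and the tips are still above the bench. They are shorter than stated at this opening, so I'll keep feeling for the bench.

>>> move_arm(
  motion=[
    [0,0.2,0.1,0,0,0,0.6],
    [0,0.2,0.2,0,0,0,0.6],
    [0,0.2,0.3,0,0,0,0.6],
    [0,0.2,0.4,0,0,0,0.6],
    [0,0.2,0.4,0,0,0,0.6],
  ],
)

```text
clock: 14.98
tool_pos: [0.4766, -0.3156, 0.0036]
orientation: [0.0, 0.767, -0.642, -0.0]
force: [0.6, -0.2, -0.3]
width: 0.596
grasp_force: 0.0
```

>>> move_arm(
  motion=[
    [0,0,0.1,0,0,0,0.6],
    [0,0,0.2,0,0,0,0.6],
    [0,0,0.3,0,0,0,0.6],
    [0,0,0.3,0,0,0,0.6],
    [0,0,0.3,0,0,0,0.6],
  ],
)

```text
clock: 15.6
tool_pos: [0.4767, -0.3156, 0.0007]
orientation: [-0.0, 0.767, -0.642, 0.0]
force: [0.0, 0.5, 0.3]
width: 0.598
grasp_force: 0.0
```

>>> move_arm(
  motion=[
    [0,0,0.2,0,0,0,0.6],
    [0,0,0.4,0,0,0,0.6],
    [0,0,0.6,0,0,0,0.6],
    [0,0,0.8,0,0,0,0.6],
    [0,0,0.8,0,0,0,0.6],
  ],
)

```text
clock: 16.23
tool_pos: [0.4765, -0.3156, -0.0075]
orientation: [0.0, 0.767, -0.642, -0.0]
force: [0.3, 0.1, 0.0]
width: 0.601
grasp_force: 0.0
```

>>> move_arm(
  motion=[
    [0,0,0.1,0,0,0,0.6],
    [0,0,0.2,0,0,0,0.6],
    [0,0,0.3,0,0,0,0.6],
    [0,0,0.4,0,0,0,0.6],
    [0,0,0.4,0,0,0,0.6],
  ],
)

```text
clock: 16.85
tool_pos: [0.4766, -0.3156, -0.0114]
orientation: [0.0, 0.767, -0.642, -0.0]
force: [1.2, 1.2, -0.6]
width: 0.599
grasp_force: 0.0
```

>>> move_arm(
  motion=[
    [0,0,0.1,0,0,0,0.6],
    [0,0,0.2,0,0,0,0.6],
    [0,0,0.3,0,0,0,0.6],
    [0,0,0.4,0,0,0,0.6],
    [0,0,0.4,0,0,0,0.6],
  ],
)

```text
clock: 17.48
tool_pos: [0.4769, -0.3156, -0.012]
orientation: [0.0, 0.767, -0.641, 0.0]
force: [-5.2, 5.0, 20.9]
width: 0.601
grasp_force: 10.1
```

The tips touch the bench at a reported TCP z of −0.0115 (0.6 open), so they really sit about 28 mm higher than stated. Allowing for that, I raise so the tips grip about 11 mm above the bar's underside, which will clear the trough lips later, and close.

>>> move_arm(
  motion=[
    [0,0,-0.9,0,0,0,0.6],
    [0,0,-1.75,0,0,0,0.5],
    [0,0,-1.75,0,0,0,0.1],
    [0,0,-1.75,0,0,0,0.1],
    [0,0,-1.75,0,0,0,0.1],
  ],
  grip_force=50,
)

```text
clock: 18.1
tool_pos: [0.4771, -0.3158, 0.0026]
orientation: [-0.0, 0.767, -0.642, 0.0]
force: [-0.3, 0.7, 5.8]
width: 0.244
grasp_force: 50.9
```

>>> move_arm(
  motion=[
    [0,0,-1,0,0,0,0.1],
    [0,0,-3,0,0,0,0.1],
    [0,0,-6,0,0,0,0.1],
    [0,0,-10,0,0,0,0.1],
    [0,0,-13,0,0,0,0.1],
  ],
)

```text
clock: 18.73
tool_pos: [0.4765, -0.3155, 0.1334]
orientation: [-0.0, 0.767, -0.642, -0.0]
force: [0.4, 0.1, -1.0]
width: 0.241
grasp_force: 50.0
```

```bash
python3 - <<'E'
from h import *
from station import viewer,telemetry
c=viewer.read_camera('top');s=telemetry.observe();w=viewer.read_camera('wrist')
g=w['image'].max(2)
# bar edges in wrist image on rows above the fingers
for v in range(20,200,20):
    u=np.where(g[v,250:390]<50)[0]
    if len(u): print(v,u.min()+250,u.max()+250)
col=np.where(g[:250,318]<50)[0];print('first dark row',col.min())
for z in (.12,.14,.16): print(z,'front end loc',loc(wonz(w,s,(318,col.min()),z)).round(4))
go([0,-.107,.09])
np.save('bar_w.npy',w['image'])
E
```

```text
60 287 346
80 285 348
100 285 348
120 285 348
140 285 348
160 285 348
180 285 347
first dark row 60
0.12 front end loc [-0.1574 -0.4105  0.0735]
0.14 front end loc [-0.1575 -0.4064  0.0935]
0.16 front end loc [-0.1576 -0.4023  0.1135]
t 18.82 tcp loc mm [-159.8 -303.4   89.3] F [ 0.1 -0.  -1.7] w 0.24
shift cm [-19.28 -16.41  -0.05] turn [-0.3 -0.2  1.3]
```

Bar held: opening 0.24, weight about 1.7 N, aligned with the tool, and its centre about 4 mm toward −y of the TCP. I'll carry it above the trough.

>>> move_arm(
  motion=[
    [-4,-3.3,0,0,0,0.5,0.1],
    [-8.5,-7,0,0,0,1,0.1],
    [-13,-10.8,0,0,0,1.3,0.1],
    [-17,-14.2,0,0,0,1.3,0.1],
    [-19.7,-16.4,0,0,0,1.3,0.1],
  ],
)

```text
clock: 19.45
tool_pos: [0.6034, -0.0905, 0.1303]
orientation: [0.001, 0.76, -0.65, -0.001]
force: [0.4, -0.8, -1.3]
width: 0.242
grasp_force: 50.0
```

```bash
python3 - <<'E'
from h import *
from station import viewer,telemetry
c=viewer.read_camera('top');s=telemetry.observe();w=viewer.read_camera('wrist')
np.save('w6.npy',w['image']);go([0,-.103,.05])
c=viewer.read_camera('top');g=w['image'].max(2).astype(int)
for v in (100,130,160,190,220,250): print(v,' '.join(f'{u}:{g[v,u]}' for u in range(200,440,6)))
for x in(-.0175,.0175,-.055,.055):print(x,[wproj(w,s,wor([x,y,.008 if abs(x)<.05 else -.0345])).round(0) for y in(-.1,-.14)])
E
```

```text
t 19.55 tcp loc mm [ -0.6 -98.8  83.6] F [-0.1  0.1 -1.2] w 0.24
shift cm [ 0.42 -0.07  3.36] turn [0.1 0.  0.2]
100 200:207 206:208 212:210 218:207 224:202 230:203 236:204 242:201 248:202 254:202 260:204 266:208 272:207 278:204 284:94 290:33 296:38 302:31 308:29 314:32 320:27 326:32 332:27 338:28 344:25 350:207 356:204 362:201 368:204 374:203 380:199 386:200 392:205 398:200 404:204 410:206 416:201 422:203 428:204 434:203
130 200:215 206:214 212:211 218:209 224:209 230:208 236:205 242:205 248:203 254:203 260:203 266:203 272:197 278:200 284:141 290:35 296:31 302:31 308:29 314:29 320:30 326:30 332:27 338:32 344:28 350:109 356:102 362:158 368:203 374:206 380:197 386:200 392:207 398:205 404:206 410:205 416:202 422:207 428:200 434:206
160 200:211 206:209 212:207 218:206 224:208 230:206 236:205 242:57 248:68 254:63 260:70 266:66 272:68 278:65 284:77 290:29 296:29 302:30 308:31 314:28 320:29 326:22 332:28 338:25 344:27 350:33 356:29 362:66 368:64 374:64 380:68 386:71 392:205 398:203 404:202 410:204 416:204 422:212 428:206 434:206
190 200:206 206:210 212:210 218:208 224:207 230:207 236:209 2
[... 340 characters left out ...]
2 278:60 284:211 290:31 296:30 302:32 308:25 314:29 320:20 326:26 332:27 338:25 344:21 350:33 356:36 362:36 368:35 374:28 380:30 386:23 392:100 398:105 404:105 410:101 416:105 422:105 428:104 434:104
250 200:206 206:208 212:209 218:208 224:206 230:209 236:203 242:206 248:64 254:65 260:67 266:65 272:66 278:48 284:107 290:33 296:26 302:29 308:25 314:27 320:19 326:12 332:16 338:15 344:18 350:31 356:30 362:27 368:32 374:32 380:38 386:79 392:103 398:103 404:101 410:105 416:105 422:104 428:105 434:104
-0.0175 [array([346., 244.]), array([347., 182.])]
0.0175 [array([291., 244.]), array([290., 182.])]
-0.055 [array([390., 228.]), array([393., 176.])]
0.055 [array([246., 227.]), array([244., 175.])]
```

The base plate edges (columns 244 and 391) match the prediction to about 1 mm. Lowering the bar into the trough.

>>> move_arm(
  motion=[
    [0.4,-0.05,2.5,0,0,0,0.1],
    [0.4,-0.05,5,0,0,0,0.1],
    [0.4,-0.05,6.5,0,0,0,0.1],
    [0.4,-0.05,7.3,0,0,0,0.1],
    [0.4,-0.05,7.8,0,0,0,0.1],
  ],
)

```text
clock: 20.23
tool_pos: [0.6047, -0.097, 0.0541]
orientation: [-0.0, 0.759, -0.651, 0.0]
force: [0.7, 0.1, -1.0]
width: 0.244
grasp_force: 50.0
```

>>> move_arm(
  motion=[
    [0,0,0.1,0,0,0,0.1],
    [0,0,0.2,0,0,0,0.1],
    [0,0,0.3,0,0,0,0.1],
    [0,0,0.4,0,0,0,0.1],
    [0,0,0.4,0,0,0,0.1],
  ],
)

```text
clock: 20.85
tool_pos: [0.6052, -0.0966, 0.0506]
orientation: [-0.0, 0.76, -0.65, 0.001]
force: [1.5, 0.5, -0.5]
width: 0.245
grasp_force: 50.1
```

```bash
python3 - <<'E'
from h import *
go([0,-.103,.0485-.0465])
E
```

```text
t 20.85 tcp loc mm [  -0.6 -105.8    4.1] F [ 1.5  0.5 -0.5] w 0.25
shift cm [-0.28 -0.06  0.21] turn [-0.1 -0.  -0. ]
```

>>> move_arm(
  motion=[
    [0,0,0.1,0,0,0,0.1],
    [0,0,0.15,0,0,0,0.1],
    [0,0,0.2,0,0,0,0.1],
    [0,0,0.25,0,0,0,0.1],
    [0,0,0.25,0,0,0,0.1],
  ],
)

```text
clock: 21.48
tool_pos: [0.6059, -0.0966, 0.0492]
orientation: [-0.001, 0.76, -0.65, 0.001]
force: [1.7, 0.7, 6.2]
width: 0.246
grasp_force: 51.1
```

Seated: contact at z 0.0492, against 0.049 expected. Release and rise.

>>> move_arm(
  motion=[
    [0,0,-0.1,0,0,0,0.5],
    [0,0,-0.1,0,0,0,0.5],
    [0,0,-0.1,0,0,0,0.5],
    [0,0,-2,0,0,0,0.5],
    [0,0,-5,0,0,0,0.5],
  ],
)

```text
clock: 22.1
tool_pos: [0.6032, -0.0968, 0.0966]
orientation: [0.001, 0.759, -0.651, -0.002]
force: [1.3, 0.2, 0.3]
width: 0.498
grasp_force: 0.0
```

```bash
python3 - <<'E'
from h import *
from station import viewer,telemetry
c=viewer.read_camera('top');s=telemetry.observe();w=viewer.read_camera('wrist')
go([0,-.190,.1])
g=w['image'].max(2)
for v in range(60,290,10):
    u=np.where(g[v,270:360]<50)[0]
    if len(u): a,b=u.min()+270,u.max()+270;print(v,a,b,loc(wonz(w,s,(a,v),.0745)).round(4)[:2],loc(wonz(w,s,(b,v),.0745)).round(4)[:2])
E
```

```text
t 22.2 tcp loc mm [   0.7 -106.2   54.4] F [0.6 0.9 0.6] w 0.5
shift cm [ 8.39  0.04 -4.55] turn [-0.3 -0.1 -0. ]
90 295 339 [ 0.0113 -0.2002] [-0.0095 -0.2003]
100 295 340 [ 0.0113 -0.1954] [-0.01   -0.1954]
110 295 340 [ 0.0113 -0.1905] [-0.01   -0.1905]
120 295 340 [ 0.0114 -0.1857] [-0.01   -0.1857]
130 295 339 [ 0.0114 -0.1808] [-0.0096 -0.1808]
140 295 339 [ 0.0114 -0.176 ] [-0.0096 -0.176 ]
150 295 339 [ 0.0114 -0.1711] [-0.0096 -0.1712]
160 295 339 [ 0.0115 -0.1663] [-0.0097 -0.1663]
170 295 339 [ 0.0115 -0.1614] [-0.0097 -0.1615]
180 295 352 [ 0.0116 -0.1565] [-0.0161 -0.1566]
190 296 355 [ 0.0111 -0.1516] [-0.0177 -0.1517]
200 275 359 [ 0.0215 -0.1467] [-0.0198 -0.1468]
210 296 359 [ 0.0112 -0.1416] [-0.0199 -0.1417]
220 296 359 [ 0.0113 -0.1366] [-0.02   -0.1366]
230 270 359 [ 0.0245 -0.1314] [-0.0202 -0.1315]
240 270 359 [ 0.0246 -0.1262] [-0.0203 -0.1263]
250 270 359 [ 0.0248 -0.1209] [-0.0205 -0.121 ]
260 270 359 [ 0.025  -0.1155] [-0.0207 -0.1156]
270 297 359 [ 0.0112 -0.1101] [-0.0209 -0.1101]
280 297 359 [ 0.0113 -0.1045] [-0.0212 -0.1045]
```

The bar lies straight and centred: x about +1 mm, tail at about −203 mm, so its centre is near −108 mm. Now regrasp near the tail.

>>> move_arm(
  motion=[
    [3,0,0,0,0,0,0.5],
    [6,0,0,0,0,0,0.5],
    [8,0,0,0,0,0,0.5],
    [8,0,2.5,0,0,0,0.5],
    [8,0,4.6,0,0,0,0.5],
  ],
)

```text
clock: 22.82
tool_pos: [0.6163, -0.1761, 0.0504]
orientation: [0.0, 0.759, -0.651, -0.001]
force: [-0.8, 0.3, -0.3]
width: 0.5
grasp_force: 0.0
```

>>> move_arm(
  motion=[
    [0,0,0,0,0,0,0.4],
    [0,0,0,0,0,0,0.1],
    [0,0,0,0,0,0,0.1],
    [0,0,0,0,0,0,0.1],
    [0,0,0,0,0,0,0.1],
  ],
  grip_force=60,
)

```text
clock: 23.45
tool_pos: [0.6175, -0.1757, 0.0524]
orientation: [-0.0, 0.76, -0.65, 0.001]
force: [0.9, -0.8, -0.3]
width: 0.241
grasp_force: 61.7
```

```bash
python3 - <<'E'
from h import *
go([0,-.056,.0505-.0465])
E
```

```text
t 23.45 tcp loc mm [  -0.8 -185.8    5.9] F [ 0.9 -0.8 -0.3] w 0.24
shift cm [-12.98  -0.07   0.18] turn [-0.1 -0.  -0. ]
```

>>> move_arm(
  motion=[
    [-0.8,0,0,0,0,0,0.1],
    [-1.8,0,0,0,0,0,0.1],
    [-2.8,0,0,0,0,0,0.1],
    [-3.8,0,0,0,0,0,0.1],
    [-4.6,0,0,0,0,0,0.1],
  ],
)

```text
clock: 24.08
tool_pos: [0.6105, -0.1296, 0.0522]
orientation: [-0.0, 0.76, -0.65, 0.001]
force: [3.1, -2.6, 2.3]
width: 0.242
grasp_force: 61.9
```

>>> move_arm(
  motion=[
    [-0.7,0,0,0,0,0,0.1],
    [-1.4,0,0,0,0,0,0.1],
    [-2.1,0,0,0,0,0,0.1],
    [-2.8,0,0,0,0,0,0.1],
    [-3.5,0,0,0,0,0,0.1],
  ],
)

```text
clock: 24.7
tool_pos: [0.6052, -0.0968, 0.0523]
orientation: [0.0, 0.76, -0.65, 0.001]
force: [4.5, -3.9, 1.2]
width: 0.234
grasp_force: 61.9
```

>>> move_arm(
  motion=[
    [-0.7,-0.05,0,0,0,0,0.1],
    [-1.4,-0.1,0,0,0,0,0.1],
    [-2.1,-0.1,0,0,0,0,0.1],
    [-2.7,-0.1,0,0,0,0,0.1],
    [-3.3,-0.1,0,0,0,0,0.1],
  ],
)

```text
clock: 25.32
tool_pos: [0.6, -0.063, 0.052]
orientation: [0.0, 0.76, -0.65, 0.0]
force: [2.0, -3.4, 3.7]
width: 0.238
grasp_force: 62.2
```

```bash
python3 - <<'E'
from h import *
from station import viewer,telemetry
go([0,-.056,.0505-.0465])
c=viewer.read_camera('top');im=c['image'];h=cv2.cvtColor(im,cv2.COLOR_RGB2HSV)
m=((h[...,0]<20)&(h[...,1]>120)&(im[...,0]>60)).astype('uint8');m[:195]=0;m[255:]=0;m[:,:215]=0;m[:,330:]=0
for k in cv2.findContours(m,0,2)[0]:
    if cv2.contourArea(k)>5:
        L=np.array([loc(onz(c,p,.081))*1e3 for p in k[:,0]]);print(cv2.contourArea(k),L.min(0)[:2],L.max(0)[:2])
E
```

```text
t 25.32 tcp loc mm [ -0.6 -71.7   5.5] F [ 2.  -3.4  3.7] w 0.24
shift cm [-1.57 -0.06  0.15] turn [ 0. -0. -0.]
```

>>> move_arm(
  motion=[
    [-0.4,0,0,0,0,0,0.1],
    [-0.8,0,0,0,0,0,0.1],
    [-1.2,0,0,0,0,0,0.1],
    [-1.6,0,0,0,0,0,0.1],
    [-2.0,0,0,0,0,0,0.1],
  ],
)

```text
clock: 26.0
tool_pos: [0.5969, -0.0434, 0.052]
orientation: [0.0, 0.759, -0.651, -0.0]
force: [2.2, -5.0, 5.1]
width: 0.238
grasp_force: 62.3
```

```bash
python3 - <<'E'
from h import *
from station import viewer,telemetry
go([0,-.056,.0505-.0465])
for n in('top','side'):
    c=viewer.read_camera(n);im=c['image'];h=cv2.cvtColor(im,cv2.COLOR_RGB2HSV)
    m=((h[...,0]<22)&(h[...,1]>110)&(im[...,0]>50)).astype('uint8')
    for k in cv2.findContours(m,0,2)[0]:
        if cv2.contourArea(k)>15:
            L=np.array([loc(onz(c,p,.081))*1e3 for p in k[:,0]]);print(n,cv2.contourArea(k),cv2.boundingRect(k),L.min(0)[:2].round(),L.max(0)[:2].round())
E
```

```text
t 26.0 tcp loc mm [ -0.6 -52.    5.5] F [ 2.2 -5.   5.1] w 0.24
shift cm [ 0.4  -0.06  0.15] turn [ 0.  -0.  -0.1]
top 307.0 (162, 282, 8, 45) [-177.  317.] [-90. 343.]
top 815.5 (448, 153, 76, 58) [ -54. -431.] [  38. -261.]
top 64.5 (169, 147, 26, 25) [128. 228.] [175. 283.]
top 3146.5 (408, 48, 118, 38) [ 185. -491.] [ 295. -241.]
side 2279.5 (440, 340, 123, 56) [ -89. -461.] [  14. -293.]
side 5930.5 (521, 229, 119, 115) [ 132. -493.] [ 300. -263.]
side 270.0 (169, 187, 41, 23) [-205.  259.] [-115.  290.]
side 351.0 (279, 183, 28, 26) [-35. 108.] [ 19. 166.]
side 25.5 (300, 162, 17, 7) [ 72. 165.] [ 93. 204.]
side 240.0 (299, 138, 27, 16) [107. 200.] [175. 268.]
side 18.0 (133, 66, 9, 14) [  4. 775.] [ 35. 844.]
side 350.5 (158, 49, 51, 34) [ 77. 674.] [203. 868.]
```

The side view finds the amber sample in the tray, at (279–307,183–209), y about 110–165 mm. Release and retreat.

>>> move_arm(
  motion=[
    [0,0,0,0,0,0,0.5],
    [0,0,0,0,0,0,0.5],
    [0,0,0,0,0,0,0.5],
    [0,0,-2,0,0,0,0.5],
    [0,0,-5,0,0,0,0.5],
  ],
)

```text
clock: 26.72
tool_pos: [0.596, -0.0431, 0.1007]
orientation: [0.001, 0.759, -0.651, -0.001]
force: [0.4, 0.4, 0.3]
width: 0.498
grasp_force: 0.0
```

>>> move_arm(
  motion=[
    [2,2,-4,0,0,0,0.5],
    [5,6,-8,0,0,0,0.5],
    [8,11,-10,0,0,0,0.5],
    [11,16,-10,0,0,0,0.5],
    [13,19,-10,0,0,0,0.5],
  ],
)

```text
clock: 27.35
tool_pos: [0.427, -0.2017, 0.2019]
orientation: [-0.0, 0.759, -0.651, -0.0]
force: [0.9, 0.1, 0.1]
width: 0.496
grasp_force: 0.0
```

```bash
python3 - <<'E'
from h import *
from station import viewer,telemetry
print(telemetry.observe()['tool_pos'])
c=viewer.read_camera('top');im=c['image'];h=cv2.cvtColor(im,cv2.COLOR_RGB2HSV)
m=((h[...,0]<22)&(h[...,1]>110)&(im[...,0]>50)).astype('uint8');m[:190]=0;m[265:]=0;m[:,:205]=0;m[:,330:]=0
k=max(cv2.findContours(m,0,2)[0],key=cv2.contourArea)
L=np.array([loc(onz(c,p,.078))*1e3 for p in k[:,0]]);print('sample',cv2.minAreaRect(k),L.min(0)[:2].round(),L.max(0)[:2].round())
g=im.max(2);d=(g<45).astype('uint8')
for n,(x0,y0,x1,y1),z in(('grip',(240,175,280,212),.138),('bar',(318,190,390,225),.0745)):
    k=max(cv2.findContours(d[y0:y1,x0:x1].copy(),0,2)[0],key=cv2.contourArea)[:,0]+(x0,y0)
    L=np.array([loc(onz(c,p,z))*1e3 for p in k]);print(n,L.min(0)[:2].round(),L.max(0)[:2].round())
o=load('top')
df=cv2.absdiff(o['image'],im).max(2)
for n,(x0,y0,x1,y1) in dict(tape=(210,285,250,335),jar=(155,135,205,185),brush=(150,225,180,330),blower=(412,95,452,140),spare=(330,272,402,305)).items(): print(n,(df[y0:y1,x0:x1]>60).mean().round(3))
E
```

```text
[ 0.42700899 -0.20165481  0.20192596]
sample ((247.7869415283203, 220.6258544921875), (17.146820068359375, 24.735443115234375), 79.99201965332031) [-16. 119.] [ 20. 168.]
grip [41. 85.] [ 71. 124.]
bar [-17. -70.] [ 9. -0.]
tape 0.0
jar 0.0
brush 0.0
blower 0.0
spare 0.37
```

```bash
python3 -c "
from station import job_done;print(job_done())"
```

```text
the job is handed in; nothing more can be done
None
```

The job is handed in: the gate is at its stop (11 N peak reading), the sample lies flat in the tray about 143 mm past the bore mouth, and the long bar is released in the guide. Tape, jar, brush and blower are unmoved in the last top view, where the short bar's area looked changed (probably the arm or its shadow over it, as nothing went near it).

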